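# Slide the roaster's touch control up to dark

## Task

Turn the sample roaster up to its darkest setting on its touch control: with the fingers closed, run the fingertips lightly along the curved row of raised ridges, from the shortest ridge to the longest, touching each one in turn, and finish while still holding the fingertips lightly on the longest ridge. Do not press hard, do not lift the control or push it along the table, and leave the jar, cup and scoop beside it alone.

Things in the scene. Friction and masses are not known exactly. Their poses are not given: they have to be found in the camera images.
- control: the roaster's touch control lying loose on the table: a low oblong box 156 x 276 mm, 18 mm high, grey on a cork foot, 2 kg. Origin at the centre of its underside on the table, x across its short side, y along its long side, z up. On it floats a sprung black plate carrying five ridges
- plate_mid (a point): centre of the top of the black plate, 130 x 250 mm, 32 mm above the table, axes as the control's. Sprung: it starts to sink at about 1.5 N, yields 0.8 N per mm, meets a hard stop 8 mm down (about 8 N) and springs back when let go. More than 15 N counts as pressing hard
- ridge0: shortest of the five bare aluminium ridges on the black plate: a low rounded bar 14 mm long, 11 mm wide, 1.5 mm above the plate. The five stand 55 mm apart, in order of length, along an arc of radius 130 mm, each lying across it. Origin at the middle of its crest (33.5 mm above the table if untouched); x along the ridge, away from the arc's centre; z up
- ridge1: second of the five bare aluminium ridges on the black plate: a low rounded bar 20 mm long, 11 mm wide, 1.5 mm above the plate. The five stand 55 mm apart, in order of length, along an arc of radius 130 mm, each lying across it. Origin at the middle of its crest (33.5 mm above the table if untouched); x along the ridge, away from the arc's centre; z up
- ridge2: third (middle) of the five bare aluminium ridges on the black plate: a low rounded bar 26 mm long, 11 mm wide, 1.5 mm above the plate. The five stand 55 mm apart, in order of length, along an arc of radius 130 mm, each lying across it. Origin at the middle of its crest (33.5 mm above the table if untouched); x along the ridge, away from the arc's centre; z up
- ridge3: fourth of the five bare aluminium ridges on the black plate: a low rounded bar 32 mm long, 11 mm wide, 1.5 mm above the plate. The five stand 55 mm apart, in order of length, along an arc of radius 130 mm, each lying across it. Origin at the middle of its crest (33.5 mm above the table if untouched); x along the ridge, away from the arc's centre; z up
- ridge4: longest of the five bare aluminium ridges on the black plate: a low rounded bar 40 mm long, 11 mm wide, 1.5 mm above the plate. The five stand 55 mm apart, in order of length, along an arc of radius 130 mm, each lying across it. Origin at the middle of its crest (33.5 mm above the table if untouched); x along the ridge, away from the arc's centre; z up
- jar: bystander: jar with a wide cork lid, 74 mm across, 82 mm high, standing beside the control; origin at the centre of its underside
- cup: bystander: white cupping cup, 76 mm across, 60 mm high, standing beside the control; origin at the centre of its underside
- scoop: bystander: steel spoon-shaped scoop with a wooden handle, 150 mm long, lying beside the control, under 30 mm high; origin at its underside near the middle, x along it

How it is judged:
On the way, in this order (a step that is already met when the one before it is completed fails the run):
1. the fingertips touch the shortest ridge (contact force between the fingers and ridge0 above 0.3 N), for 0.05 s.
2. the fingertips touch the second ridge (contact force between the fingers and ridge1 above 0.3 N), for 0.05 s.
3. the fingertips touch the third (middle) ridge (contact force between the fingers and ridge2 above 0.3 N), for 0.05 s.
4. the fingertips touch the fourth ridge (contact force between the fingers and ridge3 above 0.3 N), for 0.05 s.
At the end, for the whole second after the job is handed in: after touching the first four ridges in order of length, the fingertips rest on the longest ridge with more than 0.3 N while the fingers press on the control with at most 15 N; the control lies on the table within 25 mm of where it began, jar, cup and scoop within 20 mm of theirs (contact force between the fingers and ridge4 above 0.3 N and not (contact force between the fingers and control above 15 N) and not (distance of control from where it was at the start of the episode above 0.025 m) and height (world z) of control below 0.008 m and not (distance of jar from where it was at the start of the episode above 0.02 m) and not (distance of cup from where it was at the start of the episode above 0.02 m) and not (distance of scoop from where it was at the start of the episode above 0.02 m)); the arm keeps its last pose, push and grip.
It fails at once if the fingers press on the control harder than 15 N (contact force between the fingers and control above 15 N).
It fails at once if the control is lifted off the table by more than 8 mm (height (world z) of control above 0.008 m).
It fails at once if the control is pushed or carried more than 25 mm (distance of control from where it was at the start of the episode above 0.025 m).
It fails at once if jar, cup or scoop is lifted or moved more than 20 mm (distance of any of jar, cup, scoop from where it was at the start of the episode above 0.02 m).
It also fails if it takes over 45 s, if anything falls off the work surface, if the arm or the gripper's body presses on something with over 40 N, if the wrist force passes 120 N, or if a joint passes its speed limit or range.

## Robot

A 6-joint arm with a two-finger parallel gripper is mounted at the origin on the work surface. World frame = base frame: x ahead of the robot, y to its left, z up, the work surface at z = 0. Lengths are in m, angles in rad, forces in N, time in s.
With the tool pointing down it reaches from about 0.3 to 0.875 m from the base axis. Payload 6.4 kg.
Tool frame: the origin (TCP) lies midway between the tips of the shut fingers; the grasp point (between the pads) lies 19 mm behind it; z points along the fingers, y is the line along which they close (so a half turn about z gives the same grasp; the last joint's range is limited). The gripper opens to 85 mm and grips with 20 to 120 N. Pads are 22 mm wide; open, the fingers measure 114 mm over their backs; the gripper's body (76 mm by 85 mm) begins 54 mm behind the grasp point. The pads swing forward as they close: fully open they stand 13 mm farther back than shut.
Start: joints at [1.004, 0.181, 1.607, -0, 1.354, -0.206], TCP at [0.203, 0.538, 0.231] pointing down, gripper open.
Joint ranges: [-2.99, 2.99], [-0.89, 2.07], [0.3, 2.58], [-1.14, 4.28], [0, 2.63], [-3.12, 3.12]. Speed limits (rad/s): [2.57, 2.57, 3.01, 3.14, 3.14, 3.14].

## Interface

Orientations are given as a unit quaternion [w, x, y, z].
In Python, from bench import * gives the robot as it stands.
- The arm moves only by the tool play_rows, never from a script. Its argument "plan" is a list of rows, each a list of 3 entries, a list of its own where there are three numbers: the finger opening in mm, from 0 to 85.4, then the shift along the tool's x, y, z normalised to -1 to 1, where 1 is 40 cm, then the turn about the tool's z normalised to -1 to 1, where 1 is pi rad. A call has 1 to 10 rows; each row is the pose to reach, as a shift and turn from the pose commanded when the call began, along the tool's axes at that moment, turning the shorter way round; what a row does not reach only later rows make up. A row lasts 1/10 s, in which the tool goes at most 50 mm and 8.59 degrees, less where a joint would pass 70% of its speed; a pose out of reach is approached as far as the arm can. A call with a number of a shift or a turn outside -1 to 1 is refused whole. A call with a gripper value outside its range is refused whole. The fingers move at their own pace and stop on an object; the grip force is fixed at half the most. Time passes only in rows, so rows that repeat a pose let the fingers close. It gives the time, the measured TCP pose, the force, the opening and the grip force at its end, in the units of the state.
- get_obs(): the state, without advancing time (a new reading comes with each control period).
- camera(name): name is "side" or "top"; returns a dict with "image" (420x560x3 uint8, red, green, blue), "range_z" (420x560 float32, m along the optical axis (not along the pixel's ray), 0 where there is no reading), "intrinsics" (3x3 intrinsics, pixels), "rvec" (rotation vector, rad) and "tvec" (3), from world to camera coordinates, as OpenCV has them. Camera axes: x right, y down, z forward; pixel columns grow to the right and rows downward; lengths in m; the calibration is good to about 2 mm. A picture is of the moment at which its call begins.
- hand_in(): hands the job in; it is judged then, once.
Trained networks look in a picture, given as the dict that the camera call returned (one of the last four; its "shot" number tells which), for a name from the list of things; names that differ only in an ending like _2 or _b are one class to them, and where a whole thing is asked for, a point or a joint stands for the part that bears it (a point fixed in the world has none). Each returns a list of dicts, best first, with "conf" (0 to 1); they miss things now and then, are a little off and sometimes report something else, mostly with a low value. They report only what shows in the picture. A call takes as long as a camera call.
- search_frame(picture, label): "rect" ([centre column, centre row, width, height] in pixels, round what is visible of it).
- masks_of(picture, label): "mask" (420x560 bool, what is visible of it) and "rect" ([centre column, centre row, width, height] in pixels, round what is visible of it).
The state is a dict: "time_s": time; "q": joint angles; "dq": joint speeds; "joint_efforts": joint torques, N m; "eef_pos": TCP position; "eef_rot": TCP orientation; "wrist_force": force on the tool from outside, world axes, zero at the start; "torque": the same for the moment, N m; "opening": opening from 0.0 (shut) to 1.0 (fully open); "grasp_force": force on a finger pad.
Only numpy, scipy, OpenCV 4.12 (cv2) and the standard library are available. Lean on these libraries where they do the work, as an engineer would, in place of code of your own. Each camera call takes 0.05 s, during which the arm holds its last target. There are 200 camera calls.

## Working session

There is one attempt and no reset: what is moved stays moved. The work goes in short steps, Python scripts to look and compute and a tool call to move; the robot and the scene stay as the last step left them, time stands still between calls to the robot, and variables do not carry over. Pictures are saved under pics/ and viewed, at most 10 in all, crops included, and the job is handed in when it is done.

Besides the shell and the picture viewer there is one more tool, called after "Call:" as name([rows], argument=value, ...), one row to a line, values as JSON. play_rows: Moves the arm, as the interface text tells. Its arguments: {"type":"object","properties":{"plan":{"type":"array","items":{"type":"array"}}},"required":["plan"]}

```bash
mkdir -p pics; cat > h.py <<'E'
from bench import *
import numpy as np, cv2
def world(c,uv,z=None):
    """pixels -> world, on plane z or by depth"""
    R=cv2.Rodrigues(np.array(c["rvec"],float))[0]; t=np.array(c["tvec"],float).ravel(); K=np.array(c["intrinsics"],float)
    out=[]
    for u,v in np.atleast_2d(uv):
        d=np.linalg.inv(K)@[u,v,1]
        if z is None:
            out.append(R.T@(d*c["range_z"][int(round(v)),int(round(u))]-t))
        else:
            o=-R.T@t; w=R.T@d; out.append(o+w*(z-o[2])/w[2])
    return np.array(out)
E
python3 - <<'E'
from h import *
o=get_obs(); print(o)
for n in("top","side"):
    c=camera(n); cv2.imwrite(f"pics/{n}0.png",c["image"][:,:,::-1]); 
    for l in["ridge0","ridge1","ridge2","ridge3","ridge4","control","plate_mid","jar","cup","scoop"]:
        for r in masks_of(c,l)[:5]:
            m=r["mask"];v,u=np.nonzero(m); p=(u.mean(),v.mean())
            print(n,l,round(r["conf"],2),np.round(r["rect"]),m.sum(),np.round(world(c,p)[0],4),np.round(world(c,p,.0335)[0],4))
E
```

```text
{'time_s': 0.0, 'q': array([ 1.00371677e+00,  1.81541494e-01,  1.60799552e+00, -1.91554618e-05,
        1.35377802e+00, -2.06300912e-01]), 'dq': array([-0.00172753, -0.00145948,  0.00101319,  0.00013201, -0.00073967,
       -0.00052184]), 'joint_efforts': array([-4.44056313e-04, -4.44887638e+01, -3.51324928e+01, -4.76791356e-04,
        9.43634397e-03,  1.36145619e-05]), 'eef_pos': array([0.20266971, 0.53752067, 0.23038992]), 'eef_rot': array([-3.16116249e-04,  1.79410490e-01,  9.83773924e-01, -8.01130047e-04]), 'wrist_force': array([ 0.14845715,  0.52916654, -0.06209903]), 'torque': array([-0.01371587,  0.0259598 , -0.01704127]), 'grasp_force': 0.0, 'opening': 1.001109814493369}
top ridge0 0.58 [368. 188.   4.  11.] 43 [ 0.5911 -0.1455  0.0285] [ 0.5904 -0.1446  0.0335]
top ridge0 0.54 [309. 226.  16.   9.] 92 [ 0.5069 -0.0157  0.0328] [ 0.5068 -0.0156  0.0335]
top ridge0 0.49 [344. 191.   4.   6.] 59 [ 0.5816 -0.0906  0.0319] [ 0.5814 -0.0903  0.0335]
top ridge1 0.58 [368. 188.   4.  11.] 43 [ 0.5911 -0.1455  0.0285] [ 0.5904 -0.1446  0.0335]
top ridge1 0.54 [309. 226.  16.   9.] 9
[... 2803 characters left out ...]
9 -0.0452  0.0332] [ 0.5528 -0.0448  0.0335]
side ridge4 0.5 [286. 174.   8.   2.] 30 [ 0.5799 -0.0883  0.0357] [ 0.5807 -0.0909  0.0335]
side ridge4 0.47 [311. 205.  13.   9.] 79 [ 0.5084 -0.017   0.0319] [ 0.508  -0.0152  0.0335]
side control 0.74 [297. 184.  83.  96.] 6688 [ 0.5511 -0.0586  0.0326] [ 0.5508 -0.0575  0.0335]
side plate_mid 0.96 [298. 176.  74.  76.] 4753 [ 0.5584 -0.0866  0.0294] [ 0.5571 -0.0817  0.0335]
side jar 0.75 [363. 138.  41.  47.] 1369 [ 0.4524 -0.2059  0.0691] [ 0.4591 -0.2573  0.0335]
side cup 0.6 [227. 182.  38.  45.] 1268 [ 0.7003 -0.0586  0.011 ] [ 0.6887 -0.0332  0.0335]
side scoop 0.69 [315. 247.  82.  20.] 867 [0.4819 0.0784 0.013 ] [0.4776 0.0976 0.0335]
```

```bash
cat > rect.py <<'E'
from h import *
# rectify plane z=.0335: region x .42-.72, y -.27..+.10 at 2 px/mm ; image col = (0.10-y), row = (0.72-x)
def rectify(c):
    X=[(.72,.10),(.72,-.28),(.42,-.28),(.42,.10)]
    w=np.array([(x,y,.0335) for x,y in X])
    p=cv2.projectPoints(w,np.array(c["rvec"],float),np.array(c["tvec"],float),np.array(c["intrinsics"],float),None)[0].reshape(-1,2)
    d=np.float32([(0,0),(760,0),(760,600),(0,600)])
    return cv2.warpPerspective(c["image"],cv2.getPerspectiveTransform(p.astype(np.float32),d),(760,600),flags=cv2.INTER_CUBIC)
E
python3 - <<'E'
from rect import *
for n in("top","side"): cv2.imwrite(f"pics/r_{n}.png",rectify(camera(n))[:,:,::-1])
E
```

```text
(no output)
```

View pics/top0.png

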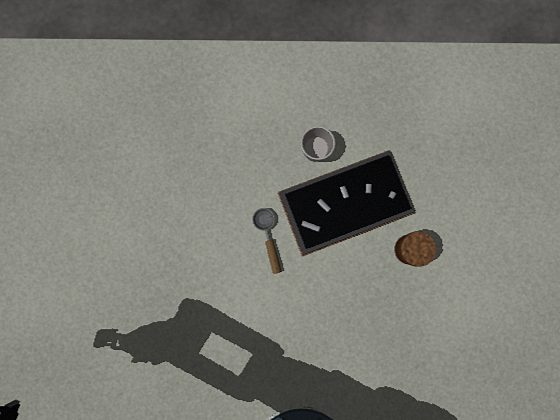

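View pics/r_top.png

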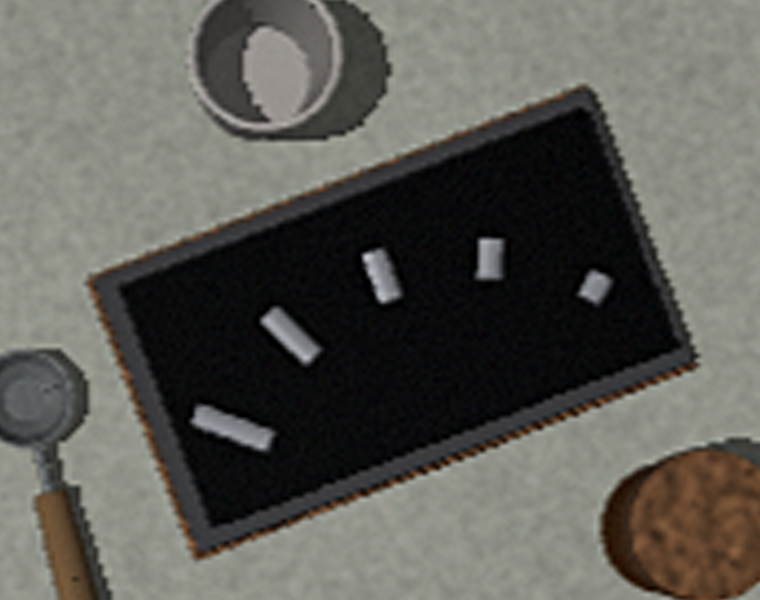

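View pics/r_side.png

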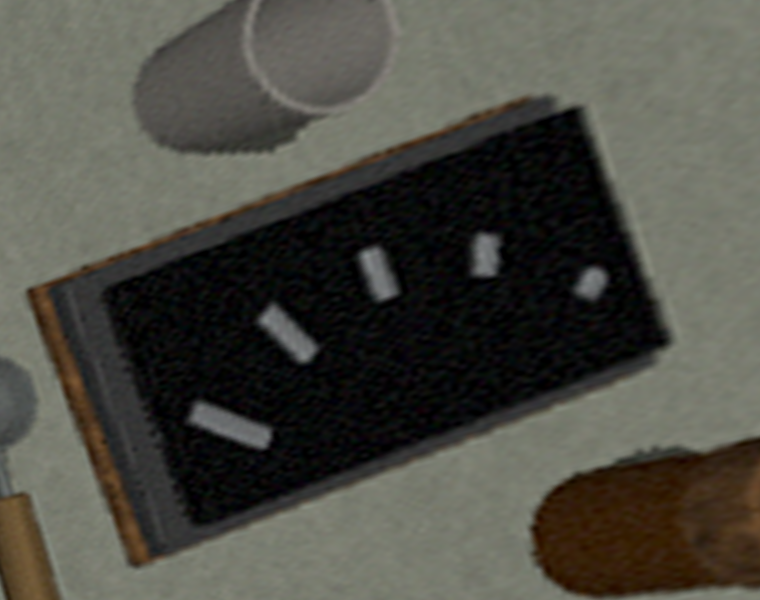

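Both pictures show the five ridges as an arc on the black plate: the longest lower left (~232,427 rectified), the shortest at right (~595,287). Cup above the plate, scoop left, jar lower right. The two views agree within about 2 mm.

```bash
python3 - <<'E'
from rect import *
from scipy.optimize import least_squares
P=[]
for n in("top","side"):
    g=cv2.cvtColor(rectify(camera(n)),cv2.COLOR_RGB2GRAY)
    m=((g>85)*255).astype(np.uint8)
    mm=np.zeros_like(m); cv2.fillPoly(mm,[np.array([(135,300),(570,125),(655,335),(215,500)])],255); m&=mm
    k,_,s,ct=cv2.connectedComponentsWithStats(m)
    q=[(.72-ct[i][1]/2000,.10-ct[i][0]/2000,s[i,4]) for i in range(1,k) if s[i,4]>250]
    q.sort(key=lambda a:a[1]); print(n,np.round(q,4)); P.append(np.array(q)[:,:2])
p=np.mean(P,0); print(np.round(p,4),np.linalg.norm(np.diff(p,axis=0),axis=1))
a=2*np.arcsin(.055/2/.13)
f=lambda v:np.c_[v[0]+.13*np.cos(v[2]+a*np.arange(-2,3)),v[1]+.13*np.sin(v[2]+a*np.arange(-2,3))]
r=least_squares(lambda v:(f(v)-p).ravel(),[p[2,0]-.13,p[2,1],0]); print(r.x,np.round(f(r.x),4),r.cost)
o=get_obs(); from scipy.spatial.transform import Rotation as Ro
q=o["eef_rot"];R=Ro.from_quat([*q[1:],q[0]]).as_matrix();print(np.round(R,4))
for t in f(r.x): print(np.round(R.T@(np.r_[t,.06]-o["eef_pos"])/.4,4))
E
```

```text
top [[ 5.769e-01 -1.972e-01  5.920e+02]
 [ 5.911e-01 -1.444e-01  8.420e+02]
 [ 5.822e-01 -9.030e-02  1.134e+03]
 [ 5.524e-01 -4.480e-02  1.331e+03]
 [ 5.062e-01 -1.600e-02  1.683e+03]]
side [[ 5.790e-01 -1.957e-01  4.920e+02]
 [ 5.926e-01 -1.427e-01  7.240e+02]
 [ 5.834e-01 -8.860e-02  9.370e+02]
 [ 5.531e-01 -4.390e-02  1.185e+03]
 [ 5.072e-01 -1.520e-02  1.556e+03]]
[[ 0.5779 -0.1964]
 [ 0.5918 -0.1435]
 [ 0.5828 -0.0895]
 [ 0.5528 -0.0443]
 [ 0.5067 -0.0156]] [0.05470646 0.05482324 0.05421073 0.05432614]
[ 0.46234951 -0.13735555  0.37583398] [[ 0.5779 -0.197 ]
 [ 0.5922 -0.1439]
 [ 0.5833 -0.0896]
 [ 0.5527 -0.0439]
 [ 0.506  -0.0149]] 9.757066918138937e-07
[[-0.9356  0.3531  0.    ]
 [ 0.3531  0.9356 -0.    ]
 [-0.     -0.     -1.    ]]
[-1.5255 -1.3883  0.4282]
[-1.5122 -1.2514  0.4282]
[-1.4434 -1.1324  0.4282]
[-1.3316 -1.0524  0.4282]
[-1.1967 -1.0258  0.4282]
```

Call:
play_rows([
  [0,[-0.76,-0.69,0],0],
  [0,[-0.76,-0.69,0],0],
  [0,[-0.76,-0.69,0],0],
  [0,[-0.76,-0.69,0],0],
  [0,[-0.76,-0.69,0],0],
  [0,[-0.76,-0.69,0],0],
  [0,[-0.76,-0.69,0],0],
  [0,[-0.76,-0.69,0],0],
  [0,[-0.76,-0.69,0],0],
  [0,[-0.76,-0.69,0],0],
])

```text
time_s: 2.3
eef_pos: [0.3907, 0.1711, 0.2314]
eef_rot: [0.0, 0.181, 0.983, 0.0]
wrist_force: [0.0, -0.1, 0.3]
opening: 0.001
grasp_force: 0.0
```

Call:
play_rows([
  [0,[-0.765,-0.698,0],0],
  [0,[-0.765,-0.698,0],0],
  [0,[-0.765,-0.698,0],0],
  [0,[-0.765,-0.698,0],0],
  [0,[-0.765,-0.698,0],0],
  [0,[-0.765,-0.698,0],0],
  [0,[-0.765,-0.698,0],0],
  [0,[-0.765,-0.698,0],0],
  [0,[-0.765,-0.698,0],0],
  [0,[-0.765,-0.698,0],0],
])

```text
time_s: 3.3
eef_pos: [0.5785, -0.1965, 0.2304]
eef_rot: [-0.001, 0.18, 0.984, 0.0]
wrist_force: [-0.2, -0.0, 0.3]
opening: -0.001
grasp_force: 0.0
```

```bash
cat > rel.py <<'E'
from h import *
from scipy.spatial.transform import Rotation as Ro
T=np.array([[.5779,-.197],[.5922,-.1439],[.5833,-.0896],[.5527,-.0439],[.506,-.0149]])
o=get_obs();q=o["eef_rot"];R=Ro.from_quat([*q[1:],q[0]]).as_matrix()
print(o["time_s"],np.round(o["eef_pos"],4),np.round(o["wrist_force"],2),o["opening"]);print(np.round(R,3))
for t in T: print(np.round(R.T@(np.r_[t,.0335]-o["eef_pos"])/.4,4))
E
python3 rel.py
```

```text
3.3 [ 0.5785 -0.1965  0.2304] [-0.25 -0.01  0.26] -0.0011854749562275
[[-0.935  0.353 -0.001]
 [ 0.353  0.935  0.001]
 [ 0.001  0.001 -1.   ]]
[ 4.000e-04 -2.100e-03  4.924e-01]
[0.0139 0.1347 0.4925]
[0.0827 0.2538 0.4926]
[0.1946 0.3336 0.4928]
[0.3295 0.3602 0.493 ]
```

Call:
play_rows([
  [0,[0,0,0.1],0],
  [0,[0,0,0.2],0],
  [0,[0,0,0.3],0],
  [0,[0,0,0.38],0],
  [0,[0,0,0.44],0],
  [0,[0,0,0.47],0],
  [0,[0,0,0.475],0],
  [0,[0,0,0.475],0],
])

```text
time_s: 4.1
eef_pos: [0.5783, -0.1958, 0.0422]
eef_rot: [0.0, 0.179, 0.984, -0.0]
wrist_force: [0.1, -0.1, -0.1]
opening: -0.002
grasp_force: 0.0
```

```bash
python3 rel.py; python3 - <<'E'
from h import *
W=[];Z=[]
for i in range(6):
    c=camera(("side","top")[i%2]); o=get_obs(); W.append(o["wrist_force"]);Z.append(o["eef_pos"])
    if i==0: cv2.imwrite("pics/s1.png",cv2.resize(c["image"][100:300,180:460,::-1],None,fx=2.8,fy=2.8))
print(np.mean(W,0),np.std(W,0),np.mean(Z,0),np.std(Z,0))
E
```

```text
4.1 [ 0.5783 -0.1958  0.0422] [ 0.07 -0.05 -0.12] -0.0024508733435933574
[[-0.936  0.352  0.001]
 [ 0.352  0.936 -0.   ]
 [-0.001  0.    -1.   ]]
[-0.0001 -0.0032  0.0218]
[0.0131 0.1336 0.0218]
[0.0817 0.2529 0.0217]
[0.1935 0.3329 0.0216]
[0.3283 0.3597 0.0215]
[-0.02356548 -0.02195053 -0.2089429 ] [0.42261596 0.69288073 0.50284012] [ 0.57872477 -0.19700399  0.04290645] [0.00021346 0.00028565 0.00025319]
```

View pics/s1.png

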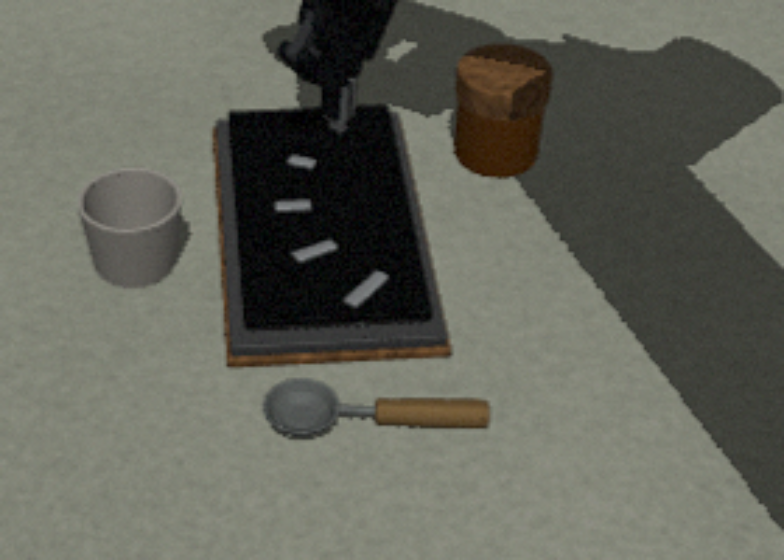

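The fingertips stand over the shortest ridge (about 340,125 in the crop) and hide it; the other items are where they were. Now I feel for contact.

Call:
play_rows([
  [0,[0,0,0.01],0],
  [0,[0,0,0.015],0],
  [0,[0,0,0.0175],0],
  [0,[0,0,0.0175],0],
  [0,[0,0,0.0175],0],
])

```text
time_s: 4.9
eef_pos: [0.5777, -0.1968, 0.0342]
eef_rot: [-0.0, 0.179, 0.984, 0.0]
wrist_force: [1.0, 0.2, 1.3]
opening: 0.003
grasp_force: 0.0
```

Call:
play_rows([
  [0,[0,0,0.0025],0],
  [0,[0,0,0.0025],0],
  [0,[0,0,0.0025],0],
])

```text
time_s: 5.2
eef_pos: [0.5779, -0.1969, 0.0336]
eef_rot: [0.0, 0.179, 0.984, -0.0]
wrist_force: [-0.4, 0.3, 2.0]
opening: -0.003
grasp_force: 0.8
```

```bash
cat > f.py <<'E'
from h import *
W=[];Z=[]
for i in range(5):
    camera("top"); o=get_obs(); W.append(o["wrist_force"]);Z.append(o["eef_pos"])
print(o["time_s"],np.round(np.mean(W,0),2),np.round(np.mean(Z,0),4))
E
python3 f.py
```

```text
5.45 [ 0.19 -0.49  2.01] [ 0.5779 -0.1969  0.0335]
```

Call:
play_rows([
  [0,[0.001,0.02,0.001],0],
  [0,[0.002,0.04,0.001],0],
  [0,[0.003,0.06,0.001],0],
  [0,[0.005,0.08,0.001],0],
  [0,[0.008,0.1,0.001],0],
  [0,[0.011,0.115,0.001],0],
  [0,[0.012,0.126,0.001],0],
  [0,[0.013,0.137,0.001],0],
  [0,[0.013,0.137,0.001],0],
  [0,[0.013,0.137,0.001],0],
])

```text
time_s: 6.45
eef_pos: [0.5924, -0.1433, 0.033]
eef_rot: [0.0, 0.179, 0.984, 0.0]
wrist_force: [0.8, 1.6, 2.0]
opening: -0.0
grasp_force: 1.0
```

```bash
python3 f.py; python3 rel.py
```

```text
6.7 [0.78 1.38 1.93] [ 0.5923 -0.1436  0.0329]
6.7 [ 0.5922 -0.1437  0.0329] [1.26 1.07 1.62] 0.0007653314386911656
[[-0.936  0.353  0.   ]
 [ 0.353  0.936  0.   ]
 [-0.     0.    -1.   ]]
[-0.0136 -0.1373 -0.0016]
[-0.0002 -0.0004 -0.0015]
[ 0.0686  0.1187 -0.0015]
[ 0.1806  0.1985 -0.0015]
[ 0.3154  0.2251 -0.0015]
```

Call:
play_rows([
  [0,[0.007,0.02,0],0],
  [0,[0.016,0.038,0],0],
  [0,[0.026,0.055,0],0],
  [0,[0.037,0.072,0],0],
  [0,[0.048,0.088,0],0],
  [0,[0.056,0.1,0],0],
  [0,[0.063,0.11,0],0],
  [0,[0.069,0.119,0],0],
  [0,[0.069,0.119,0],0],
  [0,[0.069,0.119,0],0],
])

```text
time_s: 7.7
eef_pos: [0.5831, -0.089, 0.0329]
eef_rot: [-0.0, 0.179, 0.984, 0.0]
wrist_force: [-0.6, 2.2, 2.1]
opening: 0.001
grasp_force: 1.0
```

```bash
python3 f.py; python3 rel.py
```

```text
7.95 [-0.14  1.56  1.94] [ 0.5831 -0.0892  0.0328]
7.95 [ 0.5831 -0.0894  0.0328] [-0.47  1.84  2.35] -0.0003860951848092021
[[-0.936  0.353 -0.   ]
 [ 0.353  0.936  0.   ]
 [ 0.     0.    -1.   ]]
[-0.0829 -0.2563 -0.0018]
[-0.0695 -0.1195 -0.0018]
[-0.0007 -0.0003 -0.0018]
[ 0.1112  0.0795 -0.0017]
[ 0.246   0.1061 -0.0016]
```

Call:
play_rows([
  [0,[0.015,0.011,0],0],
  [0,[0.032,0.023,0],0],
  [0,[0.05,0.036,0],0],
  [0,[0.068,0.048,0],0],
  [0,[0.084,0.06,0],0],
  [0,[0.095,0.068,0],0],
  [0,[0.104,0.074,0],0],
  [0,[0.112,0.08,0],0],
  [0,[0.112,0.08,0],0],
  [0,[0.112,0.08,0],0],
])

```text
time_s: 8.95
eef_pos: [0.5524, -0.0432, 0.0328]
eef_rot: [-0.0, 0.179, 0.984, 0.0]
wrist_force: [-0.0, 1.5, 2.1]
opening: -0.004
grasp_force: 1.0
```

```bash
python3 f.py; python3 rel.py; python3 - <<'E'
from rect import *
c=camera("side"); cv2.imwrite("pics/r2.png",rectify(c)[:,:,::-1])
for r in masks_of(c,"control")+masks_of(c,"plate_mid"): print(r["conf"],r["rect"])
E
```

```text
9.2 [-0.33  2.04  2.18] [ 0.5524 -0.0435  0.0328]
9.2 [ 0.5524 -0.0436  0.0327] [-0.28  1.72  2.39] -0.0012657332136822804
[[-0.936  0.353 -0.   ]
 [ 0.353  0.936  0.   ]
 [ 0.001  0.    -1.   ]]
[-0.1951 -0.3363 -0.002 ]
[-0.1816 -0.1995 -0.002 ]
[-0.1129 -0.0804 -0.002 ]
[-0.0009 -0.0005 -0.0019]
[ 0.1339  0.0261 -0.0018]
0.8 [295.4, 186.1, 82.9, 91.2]
0.81 [297.6, 177.7, 70.9, 76.7]
```

View pics/r2.png

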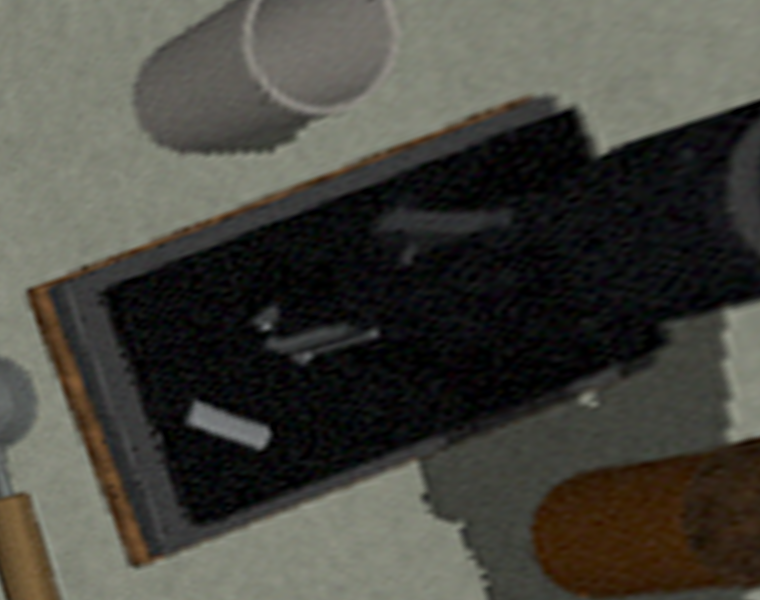

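The control has not moved: its corners and the longest ridge (~230,427) are where they were. The fingertip sits on the fourth ridge (~275,340). Now on to the longest.

Call:
play_rows([
  [0,[0.018,0.003,0],0],
  [0,[0.038,0.007,0],0],
  [0,[0.058,0.011,0],0],
  [0,[0.078,0.015,0],0],
  [0,[0.098,0.019,0],0],
  [0,[0.112,0.022,0],0],
  [0,[0.124,0.024,0],0],
  [0,[0.134,0.026,0],0],
  [0,[0.134,0.026,0.001],0],
  [0,[0.134,0.026,0.001],0],
])

```text
time_s: 10.35
eef_pos: [0.5057, -0.0147, 0.0324]
eef_rot: [-0.001, 0.179, 0.984, 0.0]
wrist_force: [-0.9, 2.0, 2.4]
opening: 0.001
grasp_force: 1.2
```

```bash
python3 f.py; python3 rel.py; python3 - <<'E'
from rect import *
c=camera("side"); cv2.imwrite("pics/r3.png",rectify(c)[:,:,::-1])
E
```

```text
10.6 [-0.82  1.69  2.7 ] [ 0.5058 -0.0148  0.0323]
10.6 [ 0.5058 -0.0148  0.0323] [-1.42  2.57  2.75] -0.003805302219575763
[[-0.936  0.353 -0.001]
 [ 0.353  0.936  0.   ]
 [ 0.001  0.    -1.   ]]
[-0.3295 -0.3625 -0.0034]
[-0.3161 -0.2256 -0.0034]
[-0.2473 -0.1065 -0.0033]
[-0.1354 -0.0266 -0.0032]
[-0.0006 -0.     -0.003 ]
```

View pics/r3.png

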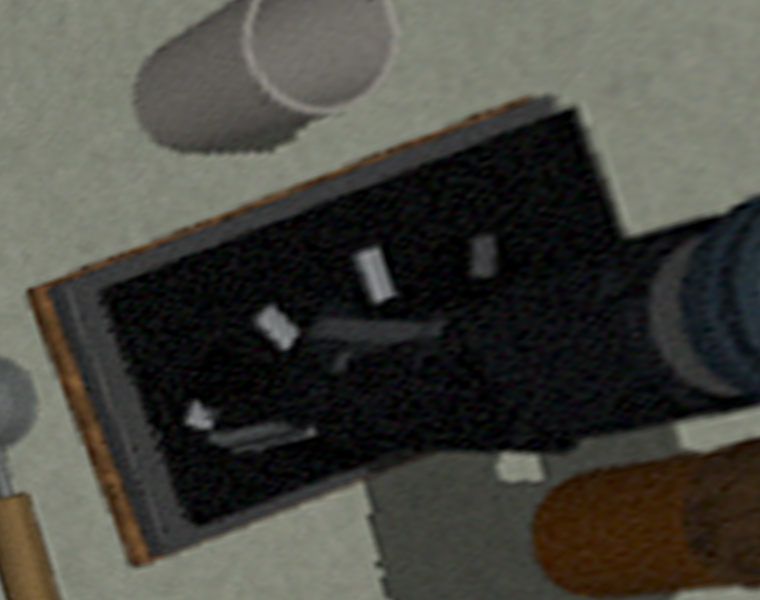

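The fingertips rest on the longest ridge (tip ~215,437) with about 2.7 N, and nothing else has moved.

```bash
python3 -c "
from bench import *
print(hand_in())"
```

```text
the job is handed in; nothing more can be done
None
```

I ran the closed fingertips over all five ridges from shortest to longest and handed the job in while they rested on the longest at about 2.7 N; the pictures show no movement of the control, jar, cup or scoop, and the judge returned no verdict.

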